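Load a jaw blank under the spring clip

ROBOT

A 6-joint arm with a two-finger parallel gripper is mounted at the origin on the work surface. World frame = base frame: x ahead of the robot, y to its left, z up, the work surface at z = 0. Lengths are in m, angles in rad, forces in N, time in s.
With the tool pointing down it reaches from about 0.35 to 0.975 m from the base axis. Payload 4.9 kg.
Tool frame: the origin (TCP) lies on the centre line of the jaws, within the pads' length; the fingertips stand 14 mm ahead of it and the grasp point (between the pads) lies 5 mm behind it; z points along the fingers, y is the line along which they close (so a half turn about z gives the same grasp; the last joint's range is limited). The gripper opens to 85 mm and grips with 20 to 120 N. Pads are 22 mm wide; open, the fingers measure 114 mm over their backs; the gripper's body (76 mm by 85 mm) begins 54 mm behind the grasp point. The pads swing forward as they close: fully open they stand 13 mm farther back than shut.
Start: joints at [1.09, 0.053, 1.613, -0, 1.476, -0.119], TCP at [0.221, 0.585, 0.245] pointing down, gripper open.
Joint ranges: [-3.01, 3.01], [-1.01, 2.22], [0.06, 2.58], [-1.02, 4.17], [0.09, 2.62], [-3.14, 3.14]. Speed limits (rad/s): [2.57, 2.57, 3.14, 3.14, 3.14, 3.14].

INTERFACE

Orientations are given as a unit quaternion [w, x, y, z].
In Python, from plant import * gives the robot as it stands.
- The arm moves only by the tool send_rows, never from a script. Its argument "steps" is a list of rows, each an object with "translation": the shift along the tool's x, y, z in cm, a list of three; "delta_rot": the turn, a rotation vector about the tool's x, y, z in rad, a list of three; "jaw": the finger opening in cm, from 0 to 8.54. In form: [{"translation": [dx, dy, dz], "delta_rot": [rx, ry, rz], "jaw": jaw}, ...]. A call has exactly 8 rows; each row is the pose to reach, as a shift and turn from the pose commanded when the call began, along the tool's axes at that moment; what a row does not reach only later rows make up. A row lasts 1/10 s, in which the tool goes at most 50 mm and 8.59 degrees, less where a joint would pass 70% of its speed; a pose out of reach is approached as far as the arm can. A call with a gripper value outside its range is refused whole. The fingers move at their own pace and stop on an object; the grip force is fixed at half the most. Time passes only in rows, so rows that repeat a pose let the fingers close, or fill a call up. It gives the time, the measured TCP pose, the force, the opening and the grip force at its end, in the units of the state.
- state(): the state, without advancing time (a new reading comes with each control period).
- grab_frame(name): name is "scene" or "side" or "wrist"; returns a dict with "pixels" (384x512x3 uint8, blue, green, red), "range_z" (384x512 float32, m along the optical axis (not along the pixel's ray), 0 where there is no reading), "fx", "fy", "cx", "cy" (pixels), "rvec" (rotation vector, rad) and "tvec" (3), from world to camera coordinates, as OpenCV has them. Camera axes: x right, y down, z forward; pixel columns grow to the right and rows downward; lengths in m; the calibration is good to about 2 mm. A picture is of the moment at which its call begins.
- job_done(): hands the job in; it is judged then, once.
The state is a dict: "time": time; "joint_pos": joint angles; "joint_vel": joint speeds; "joint_efforts": joint torques, N m; "tool_pos": TCP position; "tool_rot": TCP orientation; "contact_force": force on the tool from outside, world axes, zero at the start; "ft_torque": the same for the moment, N m; "gripper_width": opening from 0.0 (shut) to 1.0 (fully open); "grasp_force": force on a finger pad.
Only numpy, scipy, OpenCV 4.12 (cv2) and the standard library are available. Lean on these libraries where they do the work, as an engineer would, in place of code of your own. Each camera call takes 0.05 s, during which the arm holds its last target. There are 200 camera calls.

TASK

Press the spring clip's thumb plate down with one fingertip so that its foot rises, and while holding it down push the flat steel blank along its channel with the other fingertip, beneath the foot and fully home against the end stop. Keep the plate down until the blank is home, then let the clip close on the blank and move clear. The blank is only pushed, never picked up, and the wrench, the worm screw and the cup are left alone.

Things in the scene. Friction and masses are not known exactly. Their poses are not given: they have to be found in the camera images.
- fixture: Grey clamping fixture, fixed (place and yaw vary). Origin: on the bench top straight below the clip's foot, mid-channel. x: along the channel, the way the blank goes in (roughly away from the robot); y: towards the thumb plate. Base 10 mm thick, x -140..40, y -40..44 mm; its top is the bed. Rails 8 mm high, inner faces y = -24 and 24, x -50..33 mm; bed open before x = -50.
- stop (a point): Middle of the end stop's face at bed level: fixture x = 25, y = 0, z = 10 mm. The stop is a bar 8 mm high across the channel's far end.
- axle (a point): Middle of the clip's axle, a steel rod 8 mm in diameter along the channel at fixture y = 38, z = 24 mm, from x = -138 to 24 mm, in a bracket 32 mm high (above the bench) at each end. Nothing else stands between channel and thumb plate: one fingertip can go down on each side of the axle.
- blank: Flat steel blank, 50 (x) x 44 (y) x 12 mm, two dark holes near its rear edge, about 0.2 kg, loose on the bed. Origin: centre of its underside; axes nearly along the fixture's. Starts with its centre at fixture x = -39 to -65 mm, open bed behind its flat rear (-x) edge. Home against the stop its centre is at fixture x = 0; it has 2 mm play to each rail.
- clip (a joint): Rocker angle of the sprung clip, rad: 0 at rest, up to 0.6 as the thumb plate goes down and the foot rises. At rest the foot is 7 mm above the bed and blocks the 12 mm blank; above about 0.17 the blank passes; closed on the blank it reads about 0.13. The plate takes about 3 N at first, about 6 N well down, and springs back.
- plate (a point): Centre of the top of the clip's steel thumb plate, 105 mm (fixture x -125..-20) by 40 mm (fixture y 48..88), at rest 26 mm above the bench, rising outwards by 0.2 rad; moves with the clip. A fingertip can press anywhere on it and slide along it. Pressed to 1-6 mm above bed level it opens the clip 0.25 to 0.6 rad; a second tip at that height meets the blank's rear edge.
- foot (a point): Underside of the clip's round foot (cylinder 12 mm in diameter, 16 mm long in x) over the channel at fixture x = 0, y = 0, at rest 17 mm above the bench; moves with the clip.
- wrench: Bystander: loose steel wrench 170 mm long lying on the bench beside the fixture on the side away from the thumb plate. Origin: underside centre.
- worm: Bystander: loose ribbed steel worm screw, 22 mm in diameter, 26 mm high, standing on the bench beyond the end stop. Origin: underside centre.
- cup: Bystander: loose aluminium cup, 48 mm in diameter, 40 mm high, on the bench beyond the end stop. Origin: underside centre.
There are look-alikes about, which are no part of the job. Leave any brown or purple look-alike of the blank alone. Several things have the shape of the fixture; the one meant has the colours described above.

How it is judged:
On the way, in this order (a step that is already met when the one before it is completed fails the run):
1. a fingertip holds the thumb plate down, the blank not yet under the foot (value of joint clip above 0.2 rad and contact force between the fingers and clip above 0.5 N and x of blank in the frame of fixture below -0.032 m), for 0.2 s.
2. the blank is home against the stop with the plate still held down (value of joint clip above 0.2 rad and contact force between the fingers and clip above 0.5 N and x of blank in the frame of fixture above -0.004 m), for 0.1 s.
At the end, for the whole second after the job is handed in: The blank lies flat on the bed within 4 mm of the end stop, between the rails, at rest, and the released clip presses on its top (over 0.5 N) (x of blank in the frame of fixture between -0.004 and 0.004 m and y of blank in the frame of fixture between -0.005 and 0.005 m and z of blank in the frame of fixture between 0.007 and 0.013 m and angle between the x axis of blank and the x axis of fixture, either way round below 0.1 rad and value of joint clip between 0.07 and 0.2 rad and contact force between clip and blank above 0.5 N and linear speed of blank below 0.01 m/s); the robot touches nothing.
It fails at once if the blank is lifted over 8 mm off the bed or tipped over 0.25 rad (z of blank in the frame of fixture above 0.018 m or angle between blank's own z axis and vertical above 0.25 rad).
It fails at once if the wrench, worm screw or cup is moved over 20 mm (distance of any of wrench, worm, cup from where it was at the start of the episode above 0.02 m).
It also fails if it takes over 35 s, if anything falls off the work surface, if the arm or the gripper's body presses on something with over 40 N, if the wrist force passes 120 N, or if a joint passes its speed limit or range.

## Working session

There is one attempt and no reset: what is moved stays moved. The work goes in short steps, Python scripts to look and compute and a tool call to move; the robot and the scene stay as the last step left them, time stands still between calls to the robot, and variables do not carry over. Pictures are saved under pics/ and viewed, at most 10 in all, crops included, and the job is handed in when it is done.

Besides the shell and the picture viewer there is one more tool, called after ">>>" by a JSON object that holds its "fn" and its "kwargs". send_rows: Moves the arm, as the interface text tells. Its arguments: {"type":"object","properties":{"steps":{"type":"array","items":{"type":"object","properties":{"translation":{"type":"array","items":{"type":"number"}},"delta_rot":{"type":"array","items":{"type":"number"}},"jaw":{"type":"number"}}}}},"required":["steps"]}

```bash
mkdir -p pics; ls; cat > h.py <<'E'
from plant import *
import numpy as np, cv2
def ray(f,u,v,z):
    R,_=cv2.Rodrigues(np.array(f["rvec"],float)); t=np.array(f["tvec"],float).ravel()
    d=R.T@np.array([(u-f["cx"])/f["fx"],(v-f["cy"])/f["fy"],1]); c=-R.T@t
    return c+d*(z-c[2])/d[2]
def cloud(f):
    R,_=cv2.Rodrigues(np.array(f["rvec"],float)); t=np.array(f["tvec"],float).ravel()
    z=f["range_z"]; v,u=np.indices(z.shape)
    p=np.stack([(u-f["cx"])/f["fx"]*z,(v-f["cy"])/f["fy"]*z,z],-1)
    return (p-t)@R
E
python3 - <<'E'
from h import *
print(state())
for n in ["scene","side","wrist"]:
    f=grab_frame(n); np.savez(f"pics/{n}0.npz",**f); cv2.imwrite(f"pics/{n}0.png",f["pixels"])
    R,_=cv2.Rodrigues(np.array(f["rvec"],float)); print(n,-R.T@np.array(f["tvec"]).ravel(),f["fx"],f["range_z"].mean())
E
```

```text
pics
{'time': 0.0, 'joint_pos': array([ 1.08998018e+00,  5.33623550e-02,  1.61431794e+00, -2.10893743e-06,
        1.47601457e+00, -1.19004242e-01]), 'joint_vel': array([-0.00030084,  0.00054329, -0.000526  , -0.00195432,  0.00055857,
       -0.00022368]), 'joint_efforts': array([-1.01373367e-03, -3.93705046e+01, -3.70165014e+01, -2.11452170e-04,
        7.35145120e-03,  1.18494646e-05]), 'tool_pos': array([0.22095016, 0.58399147, 0.24404529]), 'tool_rot': array([-3.09529728e-04,  1.79920617e-01,  9.83680571e-01, -1.00449669e-03]), 'contact_force': array([-0.06691834, -0.28849978, -0.22971406]), 'ft_torque': array([-0.05292957,  0.00011639, -0.04309148]), 'grasp_force': 0.0, 'gripper_width': 1.0004801298534018}
scene [1.259041   0.07199641 0.5669702 ] 494.2054223146703 1.0566744
side [ 0.4615958  -0.5078798   0.63465253] 452.00468239230713 1.029028
wrist [0.14797865 0.61160341 0.37400466] 311.5072437835134 0.4366916
```

```bash
python3 -c "
import cv2,numpy as np
a=cv2.imread('pics/scene0.png');b=cv2.imread('pics/side0.png')
cv2.imwrite('pics/s.png',cv2.resize(a,(800,600)));cv2.imwrite('pics/d.png',cv2.resize(b,(800,600)))"
```

```text
(no output)
```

View pics/s.png

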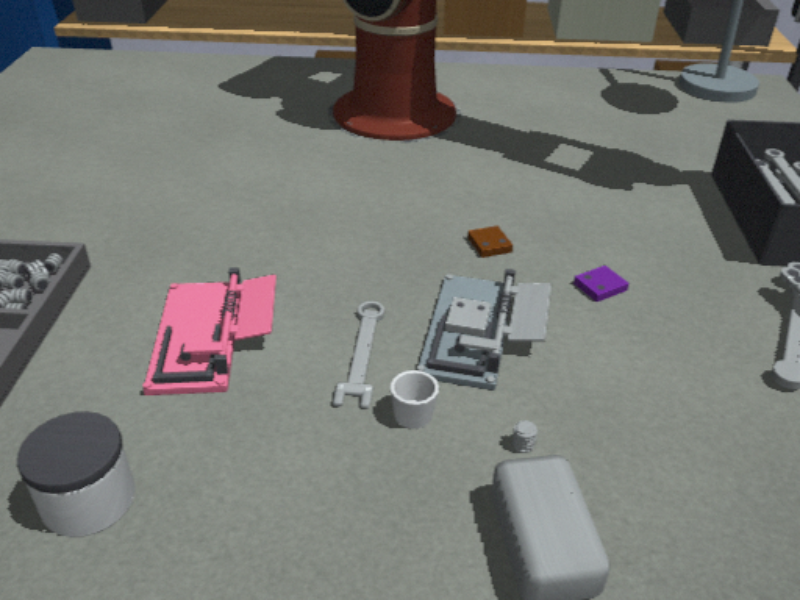

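View pics/d.png

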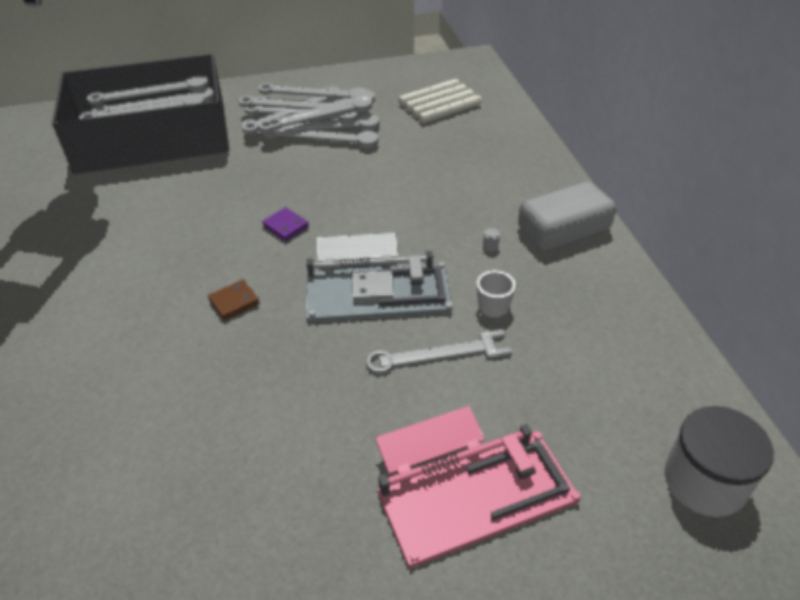

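The scene view shows the grey fixture at about (490,330) with the blank at (467,315), the thumb plate at (530,310), the cup at (414,400), the worm at (524,437) and the wrench at (362,355). The pink fixture is a decoy. In the side view the grey fixture is at about (378,285).

```bash
cat > m.py <<'E'
from h import *
import sys
for n,roi in [("scene",(260,170,360,255)),("side",(185,140,300,210))]:
    f=dict(np.load(f"pics/{n}0.npz")); im=f["pixels"].astype(int); P=cloud(f)
    u0,v0,u1,v1=roi
    m=np.zeros(im.shape[:2],bool); m[v0:v1,u0:u1]=1
    b,g,r=im[...,0],im[...,1],im[...,2]
    base=(m&(b-r>8)).astype(np.uint8)
    base=cv2.morphologyEx(base,cv2.MORPH_OPEN,np.ones((2,2),np.uint8))
    nn,l,st,_=cv2.connectedComponentsWithStats(base); k=1+st[1:,4].argmax(); 
    ys,xs=np.where(base>0)
    h=cv2.convexHull(np.c_[xs,ys].astype(np.int32))
    W=np.array([ray(f,u,v,.01)[:2] for u,v in h[:,0]],np.float32)
    (c,s,a)=cv2.minAreaRect(W*1000); print(n,base.sum(),c,s,a, "depth z",np.median(P[base>0][:,2]))
    print(cv2.boxPoints((c,s,a)).round(1).tolist())
    light=(m&(b-r<=8)&(b>120)).astype(np.uint8)
    nn,l,st,cc=cv2.connectedComponentsWithStats(light)
    for i in range(1,nn):
        if st[i,4]>25: 
            q=P[l==i]; print(" light",st[i],cc[i].round(1),np.median(q,0).round(4))
    big=cv2.resize(f["pixels"][v0:v1,u0:u1],None,fx=7 if n=="scene" else 6.9,fy=7 if n=="scene" else 6.9,interpolation=cv2.INTER_CUBIC)
    cv2.imwrite(f"pics/{n}_crop.png",big)
E
python3 m.py
```

```text
scene 1584 (590.5396728515625, 131.12265014648438) (105.89967346191406, 187.155029296875) 80.88643646240234 depth z 0.010203846298230106
[[489.79998779296875, 93.69999694824219], [674.5, 64.0], [691.2999877929688, 168.60000610351562], [506.5, 198.1999969482422]]
 light [ 260  170  100   85 4748] [316.4 211.3] [5.923e-01 1.677e-01 5.000e-04]
 light [285 191  28  20 298] [299.6 200.8] [0.5787 0.1196 0.022 ]
side 1266 (577.7952880859375, 174.01124572753906) (193.99343872070312, 201.98733520507812) 81.26046752929688 depth z 0.010257503342164812
[[463.20001220703125, 93.5], [662.9000244140625, 62.79999923706055], [692.4000244140625, 254.5], [492.70001220703125, 285.20001220703125]]
 light [ 185  140  115   70 4470] [245.7 166. ] [0.6097 0.1875 0.0008]
 light [225 171  27  20 423] [238.1 180.9] [0.5751 0.1212 0.0222]
```

View pics/scene_crop.png

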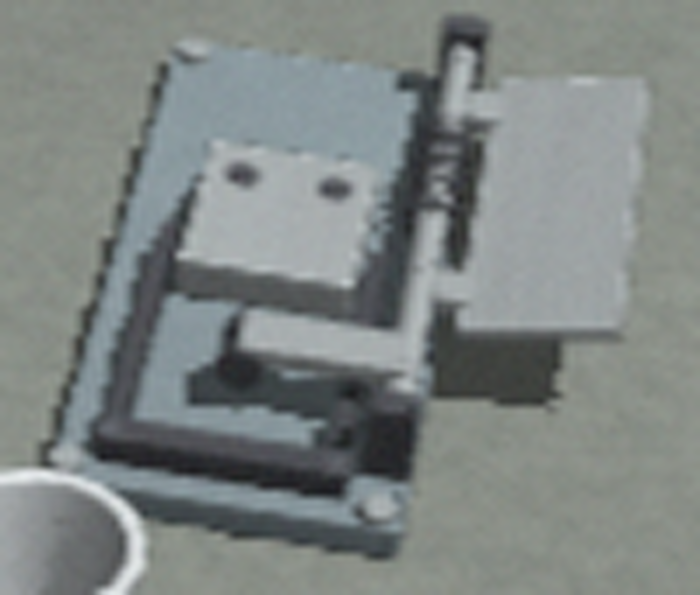

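The crop shows the base from about (190,50) to (400,545), with the rear left corner at (180,45). The blank's rear edge runs from (215,145) to (370,165), its holes are at (242,173) and (335,187), and the foot arm is at (320,340).

```bash
cat > m2.py <<'E'
from h import *
A=[];S={}
for n in ["scene","side"]:
    f=dict(np.load(f"pics/{n}0.npz")); P=cloud(f).reshape(-1,3); 
    sel=(P[:,0]>.46)&(P[:,0]<.72)&(P[:,1]>.04)&(P[:,1]<.26)
    q=P[sel]; S[n]=q
    b=q[(q[:,2]>.0085)&(q[:,2]<.0115)]
    c=f["pixels"].reshape(-1,3)[sel][(q[:,2]>.0085)&(q[:,2]<.0115)].astype(int)
    b=b[(c[:,0]-c[:,2]>8)]
    r=cv2.minAreaRect((b[:,:2]*1000).astype(np.float32)); print(n,len(b),r,cv2.boxPoints(r).round(1).tolist())
    t=q[(q[:,2]>.0205)&(q[:,2]<.0235)&(abs(q[:,0]-.577)<.04)&(abs(q[:,1]-.12)<.035)]
    r=cv2.minAreaRect((t[:,:2]*1000).astype(np.float32)); print(" blank",len(t),r,np.median(t[:,2]))
np.savez("pics/q.npz",**S)
E
python3 m2.py
```

```text
scene 1238 ((572.3316650390625, 162.44845581054688), (166.47525024414062, 216.9171905517578), 80.41300964355469) [[451.5, 98.4000015258789], [665.4000244140625, 62.29999923706055], [693.0999755859375, 226.5], [479.29998779296875, 262.6000061035156]]
 blank 410 ((576.6043701171875, 123.635986328125), (65.84266662597656, 61.59175491333008), 0.6006317138671875) 0.022006258021674326
side 987 ((547.8554077148438, 137.01455688476562), (137.52296447753906, 252.84500122070312), 55.760440826416016) [[404.70001220703125, 151.3000030517578], [613.7000122070312, 9.0], [691.0999755859375, 122.69999694824219], [482.0, 265.0]]
 blank 347 ((582.6414184570312, 120.93229675292969), (65.34130859375, 67.93896484375), 85.5468521118164) 0.022266968631174645
```

```bash
cat > m3.py <<'E'
from h import *
def edge(pts,axis,side,d):   # extreme pts along 'axis' per bin of the other axis, in rotated frame
    o=1-axis; bins=np.floor(pts[:,o]/4); e=[]
    for k in np.unique(bins):
        s=pts[bins==k]
        if len(s)>5: e.append(s[(s[:,axis]*side).argmax()])
    e=np.array(e); v=np.median(e[:,axis]); e=e[abs(e[:,axis]-v)<d]
    L=cv2.fitLine(e.astype(np.float32),cv2.DIST_HUBER,0,.01,.01).ravel()
    return v,len(e),np.arctan(L[1-o]/L[o] if o==0 else L[0]/L[1]), L[2:]
for n,roi in [("scene",(260,170,360,255)),("side",(185,140,300,210))]:
    f=dict(np.load(f"pics/{n}0.npz")); P=cloud(f); im=f["pixels"].astype(int)
    u0,v0,u1,v1=roi; m=np.zeros(im.shape[:2],bool); m[v0:v1,u0:u1]=1
    th=np.deg2rad(-9.2); R=np.array([[np.cos(th),np.sin(th)],[-np.sin(th),np.cos(th)]])
    X=lambda p:(p[...,:2]*1000)@R.T
    for nm,mk,z in [("base",m&(im[...,0]-im[...,2]>8)&(abs(P[...,2]-.0102)<.002),.01),("blank",m&(abs(P[...,2]-.0221)<.0015)&(abs(P[...,0]-.577)<.04)&(abs(P[...,1]-.12)<.032)&(im.sum(2)>330),.022)]:
        nn,l,st,_=cv2.connectedComponentsWithStats(cv2.morphologyEx(mk.astype(np.uint8),cv2.MORPH_OPEN,np.ones((3,3)))); mk=l==1+st[1:,4].argmax()
        v,u=np.where(mk); pts=X(np.array([ray(f,a,b,z) for a,b in zip(u,v)]))
        print(n,nm,mk.sum(),"zmed",np.median(P[mk][:,2]).round(4), [tuple(np.round(np.r_[edge(pts,a,s,3)[:3]],3)) for a,s in ((0,-1),(0,1),(1,-1),(1,1))])
E
python3 m3.py
```

```text
scene base 593 zmed 0.0101 [(np.float64(467.965), np.float64(15.0), np.float64(-0.023)), (np.float64(508.543), np.float64(13.0), np.float64(-0.006)), (np.float64(170.02), np.float64(20.0), np.float64(0.015)), (np.float64(231.137), np.float64(3.0), np.float64(0.007))]
scene blank 260 zmed 0.022 [(np.float64(531.316), np.float64(2.0), np.float64(-0.238)), (np.float64(573.429), np.float64(9.0), np.float64(0.028)), (np.float64(195.735), np.float64(8.0), np.float64(-0.008)), (np.float64(227.153), np.float64(9.0), np.float64(0.087))]
side base 613 zmed 0.0103 [(np.float64(466.725), np.float64(9.0), np.float64(0.046)), (np.float64(520.927), np.float64(14.0), np.float64(-0.028)), (np.float64(171.562), np.float64(12.0), np.float64(0.012)), (np.float64(234.362), np.float64(12.0), np.float64(0.006))]
side blank 107 zmed 0.0224 [(np.float64(524.365), np.float64(8.0), np.float64(-0.035)), (np.float64(543.595), np.float64(4.0), np.float64(-0.09)), (np.float64(190.027), np.float64(4.0), np.float64(-0.091)), (np.float64(219.31), np.float64(2.0), np.float64(0.148))]
```

>>> {"fn": "send_rows", "kwargs": {"steps": [{"translation":[-3.5,-2.1,0],"delta_rot":[0,0,-0.03],"jaw":6.0},{"translation":[-7,-4.2,0],"delta_rot":[0,0,-0.06],"jaw":6.0},{"translation":[-10.5,-6.3,0],"delta_rot":[0,0,-0.09],"jaw":6.0},{"translation":[-14,-8.4,0],"delta_rot":[0,0,-0.12],"jaw":6.0},{"translation":[-17.5,-10.5,0],"delta_rot":[0,0,-0.15],"jaw":6.0},{"translation":[-21,-12.6,0],"delta_rot":[0,0,-0.18],"jaw":6.0},{"translation":[-24.5,-14.7,0],"delta_rot":[0,0,-0.21],"jaw":6.0},{"translation":[-27,-16,0],"delta_rot":[0,0,-0.213],"jaw":6.0}]}}

```text
time: 0.95
tool_pos: [0.4181, 0.3372, 0.245]
tool_rot: [-0.0, 0.075, 0.997, -0.0]
contact_force: [0.3, 0.7, 0.3]
gripper_width: 0.704
grasp_force: 0.0
```

```bash
cat >> h.py <<'E'
from scipy.spatial.transform import Rotation as Ro
def go(target,yaw_y=None):
    """tool-frame shift (cm) and turn to reach world target (m), with tool y at world angle yaw_y"""
    s=state(); q=s["tool_rot"]; R=Ro.from_quat([q[1],q[2],q[3],q[0]])
    print("pos",s["tool_pos"].round(4),"t",s["time"],"F",s["contact_force"].round(2),"w",round(s["gripper_width"],3))
    print("shift cm",(R.inv().apply(np.array(target)-s["tool_pos"])*100).round(2))
    if yaw_y is not None:
        c,n=np.cos(yaw_y),np.sin(yaw_y); T=Ro.from_matrix(np.c_[[-n,c,0],[c,n,0],[0,0,-1]])
        print("rot",(R.inv()*T).as_rotvec().round(4))
E
python3 -c "
from h import *
go([.5635,.1573,.16],np.deg2rad(81.5))"
```

```text
pos [0.4181 0.3372 0.245 ] t 0.95 F [0.27 0.69 0.31] w 0.704
shift cm [-17.06 -15.61   8.51]
rot [-0.0006  0.     -0.0014]
```

>>> {"fn": "send_rows", "kwargs": {"steps": [{"translation":[-3,-2.8,0],"delta_rot":[0,0,0],"jaw":6.0},{"translation":[-6,-5.6,1],"delta_rot":[0,0,0],"jaw":6.0},{"translation":[-9,-8.4,2.5],"delta_rot":[0,0,0],"jaw":6.0},{"translation":[-12,-11.2,4],"delta_rot":[0,0,0],"jaw":6.0},{"translation":[-15,-14,5.5],"delta_rot":[0,0,0],"jaw":6.0},{"translation":[-17,-15.6,7],"delta_rot":[0,0,0],"jaw":6.0},{"translation":[-17,-15.6,8.5],"delta_rot":[0,0,0],"jaw":6.0},{"translation":[-17,-15.6,8.5],"delta_rot":[0,0,0],"jaw":6.0}]}}

```text
time: 1.75
tool_pos: [0.5602, 0.1593, 0.157]
tool_rot: [-0.003, 0.075, 0.997, -0.0]
contact_force: [0.0, -0.3, 0.0]
gripper_width: 0.704
grasp_force: 0.0
```

```bash
python3 -c "
from h import *
go([.5635,.1573,.16],np.deg2rad(81.5))
f=grab_frame('wrist'); np.savez('pics/w1.npz',**f); cv2.imwrite('pics/w1.png',cv2.resize(f['pixels'],(800,600)))
f=grab_frame('side'); np.savez('pics/side1.npz',**f)"
```

```text
pos [0.5602 0.1593 0.157 ] t 1.75 F [ 0.02 -0.29  0.04] w 0.704
shift cm [-0.35 -0.15 -0.31]
rot [-0.0014 -0.006  -0.0016]
```

View pics/w1.png

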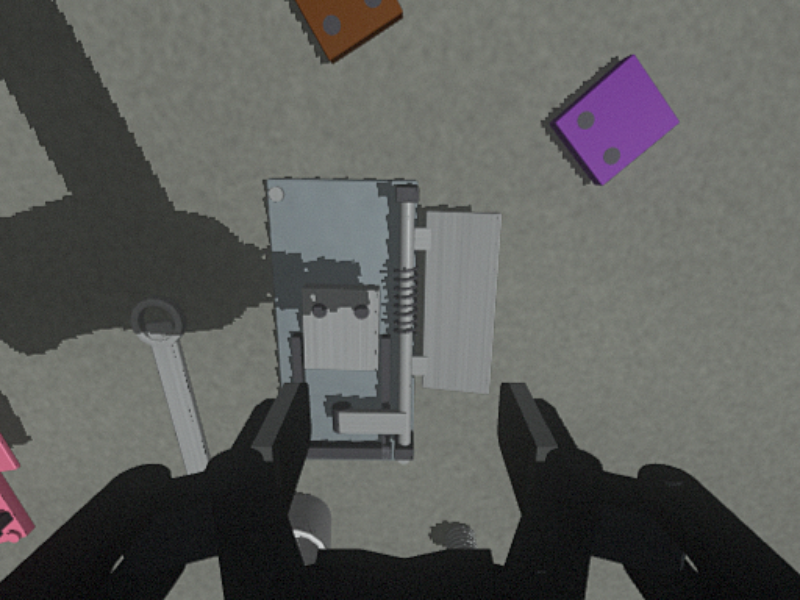

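The wrist view shows the base's rear-left corner at (265,179), the blank's rear edge at y≈288 (x 303–380) and front edge at y≈370, the plate at (427,209)–(490,392), the foot arm at (370,422), and the tips at (285,420) and (525,420).

```bash
python3 - <<'E'
from h import *
f=dict(np.load("pics/w1.npz")); P=cloud(f)
g=lambda u,v,z: (ray(f,u*.64-.2,v*.64-.2,z)[:2]*1000).round(1)
D={"RL":(265,179,.01),"Lfar":(280,390,.01),"RRbase":(392,180,.01),"bl_rl":(303,287,.022),"bl_rr":(380,289,.022),"bl_fl":(305,369,.022),"bl_fr":(378,371,.022)}
W={k:g(*v) for k,v in D.items()}
for k,v in D.items():
    print(k,W[k])
a=W["Lfar"]-W["RL"]; print("yaw left edge",np.degrees(np.arctan2(a[1],a[0])))
a=W["bl_fl"]-W["bl_rl"]; print("blank L",np.degrees(np.arctan2(a[1],a[0])),np.hypot(*a)); a=W["bl_rr"]-W["bl_rl"]; print("blank rear",np.degrees(np.arctan2(a[1],a[0]))-90,np.hypot(*a))
for k,(u,v) in {"axle1":(408,215),"axle2":(406,430),"plateA":(430,216),"plateB":(495,218),"plateC":(486,386),"plateD":(427,382),"arm":(345,422),"stop":(345,453),"fingL":(294,395),"fingR":(512,395),"bl":(340,340),"bed":(340,220)}.items():
    print(k,(P[int(v*.64),int(u*.64)]*1000).round(1))
# blank and base from depth
m=(abs(P[...,2]-.022)<.0025)&(abs(P[...,0]-.577)<.04)&(abs(P[...,1]-.12)<.027)
n,l,st,_=cv2.connectedComponentsWithStats(m.astype(np.uint8)); k=1+st[1:,4].argmax(); m=l==k
p=P[m]; print("blank rect",cv2.minAreaRect((p[:,:2]*1000).astype(np.float32)),np.median(p[:,2]))
E
```

```text
RL [486.3  92.1]
Lfar [613.9  71.4]
RRbase [497.2 161.4]
bl_rl [547.1 103. ]
bl_rr [554.7 145.8]
bl_fl [596.9  93.5]
bl_fr [604.6 136.4]
yaw left edge -9.214573974224013
blank L -10.800157558847832 50.698027575044726
blank rear -10.06906269888944 43.46952955807092
axle1 [514.9 167.7  28.4]
axle2 [642.  147.1  29.5]
plateA [517.9 179.1  24.4]
plateB [523.  212.1  29.9]
plateC [619.  198.2  31.6]
plateD [614.2 164.4  25.1]
arm [630.3 112.1  31.4]
stop [657.9 105.5  19.9]
fingL [544.7 129.3 161.2]
fingR [554.4 191.3 160.4]
bl [580.6 117.7  23.8]
bed [513.9 128.8  11. ]
blank rect ((575.4967651367188, 119.17610168457031), (44.11201858520508, 50.556217193603516), 80.14341735839844) 0.023232449376367117
```

```bash
cat >> h.py <<'E'
YAW=np.deg2rad(-9.2); O=np.array([.6309,.1092])
EX=np.array([np.cos(YAW),np.sin(YAW)]); EY=np.array([-EX[1],EX[0]])
def fx(x,y,z): return np.r_[O+x*EX+y*EY,z]
def infx(p): d=np.asarray(p)[...,:2]-O; return np.stack([d@EX,d@EY,np.asarray(p)[...,2]],-1)
E
python3 -c "
from h import *
go(fx(-.102,.037,.045),YAW+np.pi/2)"
```

```text
pos [0.5612 0.1605 0.1598] t 1.85 F [0.51 0.61 0.26] w 0.702
shift cm [ 2.49 -0.22 11.49]
rot [-0.0001 -0.0015  0.0126]
```

>>> {"fn": "send_rows", "kwargs": {"steps": [{"translation":[1,-0.1,1.5],"delta_rot":[0,0,0.012],"jaw":6.0},{"translation":[2,-0.2,4],"delta_rot":[0,0,0.012],"jaw":6.0},{"translation":[2.5,-0.2,6.5],"delta_rot":[0,0,0.012],"jaw":6.0},{"translation":[2.5,-0.2,9],"delta_rot":[0,0,0.012],"jaw":6.0},{"translation":[2.5,-0.2,10.7],"delta_rot":[0,0,0.012],"jaw":6.0},{"translation":[2.5,-0.2,11.5],"delta_rot":[0,0,0.012],"jaw":6.0},{"translation":[2.5,-0.2,11.5],"delta_rot":[0,0,0.012],"jaw":6.0},{"translation":[2.5,-0.2,11.5],"delta_rot":[0,0,0.012],"jaw":6.0}]}}

```text
time: 2.65
tool_pos: [0.5379, 0.1622, 0.0468]
tool_rot: [0.001, 0.08, 0.997, 0.0]
contact_force: [0.1, -0.7, 0.5]
gripper_width: 0.705
grasp_force: 0.0
```

```bash
python3 -c "
from h import *
go(fx(-.102,.037,.030),YAW+np.pi/2); print(infx(state()['tool_pos']))
f=grab_frame('side'); np.savez('pics/side2.npz',**f); a=f['pixels'][110:215,165:305]
w=grab_frame('wrist'); np.savez('pics/w2.npz',**w); b=w['pixels'][90:330,130:370]
cv2.imwrite('pics/c2.png',np.hstack([cv2.resize(a,(440,330),interpolation=2),cv2.resize(b,(330,330))]))
Q=infx(cloud(f)); u,v=np.indices(Q.shape[:2])[::-1]
for nm,y0,y1 in (('push',-.02,.02),('plate',.055,.095)):
  m=(Q[...,0]>-.125)&(Q[...,0]<-.085)&(Q[...,1]>y0)&(Q[...,1]<y1)&(f['pixels'].sum(2)<200)
  p=Q[m]; p=p[p[:,2]>.015]; print(nm,len(p),np.percentile(p,[2,10,50,98],axis=0).round(4) if len(p) else '')
"
```

```text
pos [0.5379 0.1622 0.0468] t 2.65 F [ 0.13 -0.65  0.51] w 0.705
shift cm [ 0.18 -0.05  1.68]
rot [0.0007 0.0021 0.0005]
[-0.10027903  0.03743967  0.04677896]
push 1535 [[-0.1237 -0.0192  0.0573]
 [-0.1189 -0.0097  0.1253]
 [-0.1023  0.0022  0.195 ]
 [-0.0857  0.0154  0.3572]]
plate 20 [[-0.1245  0.0675  0.07  ]
 [-0.1221  0.0681  0.0737]
 [-0.0901  0.0822  0.3409]
 [-0.0856  0.0868  0.35  ]]
```

View pics/c2.png

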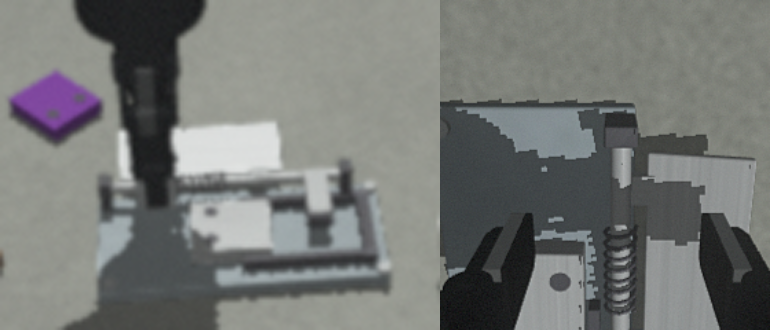

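The fingers straddle the axle: the pusher is behind the blank, with its tip at about (158,205) in the left crop, and the other finger is over the plate. Next I get the tip height from the depth column.

```bash
python3 -c "
from h import *
f=dict(np.load('pics/side2.npz')); Q=infx(cloud(f))*1000
for c in (213,216):
  for r in range(164,182): print(c,r,Q[r,c].round(1),f['pixels'][r,c])
w=dict(np.load('pics/w2.npz')); Q=infx(cloud(w))*1000
"
```

```text
213 164 [-101.3  -23.6   92.8] [36 35 34]
213 165 [-101.6  -22.8   89.7] [36 33 34]
213 166 [-101.7  -23.6   88. ] [35 34 33]
213 167 [-102.9   -5.2   69.1] [33 32 31]
213 168 [-103.    -6.9   68.1] [30 30 28]
213 169 [-103.2   -5.9   64.8] [34 34 31]
213 170 [-103.5   -5.5   61.8] [33 33 32]
213 171 [-103.6   -6.8   60.5] [35 34 32]
213 172 [-103.7   -7.8   58.9] [33 32 31]
213 173 [-104.1   -5.3   54. ] [34 32 31]
213 174 [-104.3   -5.2   51.3] [34 34 31]
213 175 [-104.3   -8.3   51.7] [44 44 42]
213 176 [-104.7   -4.6   45.6] [64 63 62]
213 177 [-106.8   29.1   11.5] [80 79 76]
213 178 [-107.    27.4   10.3] [84 82 79]
213 179 [-107.    25.     9.9] [84 83 78]
213 180 [-107.    21.5   10.4] [83 82 78]
213 181 [-107.    17.5   11.5] [84 82 78]
216 164 [-96.  -23.6  92.4] [36 37 36]
216 165 [-96.1 -24.1  90.4] [31 30 28]
216 166 [-96.3 -24.2  88.1] [34 34 32]
216 167 [-97.3  -6.6  69.9] [35 35 33]
216 168 [-97.5  -5.5  66.4] [37 36 35]
216 169 [-97.7  -4.4  62.9] [35 35 33]
216 170 [-97.8  -6.   61.8] [33 32 31]
216 171 [-98.   -7.2  60.4] [33 33 30]
216 172 [-98.3  -4.8  55.7] [32 33 30]
216 173 [-98.5  -4.4  52.7] [35 33 33]
216 174 [-98.5  -7.   52.6] [33 32 32]
216 175 [-98.7  -6.5  49.5] [46 46 44]
216 176 [-99.3   1.9  39.1] [68 67 65]
216 177 [-100.9   29.6   10.5] [80 79 74]
216 178 [-101.    28.4    8.9] [84 84 79]
216 179 [-101.    23.6   10.7] [85 84 79]
216 180 [-101.1   21.5    9.9] [82 81 77]
216 181 [-101.2   19.4    9.1] [83 82 78]
```

>>> {"fn": "send_rows", "kwargs": {"steps": [{"translation":[0,0,0.6],"delta_rot":[0,0,0],"jaw":6.0},{"translation":[0,0,1.0],"delta_rot":[0,0,0],"jaw":6.0},{"translation":[0,0,1.3],"delta_rot":[0,0,0],"jaw":6.0},{"translation":[0,0,1.6],"delta_rot":[0,0,0],"jaw":6.0},{"translation":[0,0,1.9],"delta_rot":[0,0,0],"jaw":6.0},{"translation":[0,0,2.1],"delta_rot":[0,0,0],"jaw":6.0},{"translation":[0,0,2.1],"delta_rot":[0,0,0],"jaw":6.0},{"translation":[0,0,2.1],"delta_rot":[0,0,0],"jaw":6.0}]}}

```text
time: 3.55
tool_pos: [0.5374, 0.161, 0.0247]
tool_rot: [0.0, 0.08, 0.997, -0.001]
contact_force: [-1.6, -3.2, 6.1]
gripper_width: 0.701
grasp_force: 2.6
```

```bash
cat > chk.py <<'E'
from h import *
s=state(); print(infx(s['tool_pos']).round(4),s['contact_force'].round(2),s['ft_torque'].round(3),s['time'])
f=grab_frame('side'); np.savez('pics/side_last.npz',**f); Q=infx(cloud(f))*1000
def med(x0,x1,y0,y1,z0,z1):
    m=(Q[...,0]>x0)&(Q[...,0]<x1)&(Q[...,1]>y0)&(Q[...,1]<y1)&(Q[...,2]>z0)&(Q[...,2]<z1); return m
m=med(-8,8,-3,30,24,75)&(f['pixels'].sum(2)>240)
p=Q[m]; 
if len(p)>5:
    k=np.polyfit(p[:,1],p[:,2],1); print("foot arm slope->angle",-np.arctan(k[0]).round(3),"z at y=10",np.polyval(k,10).round(1),len(p))
m=med(-95,30,-28,28,20,24.5)&(f['pixels'].sum(2)>300); p=Q[m]
if len(p)>20: print("blank x",np.percentile(p[:,0],[3,97]).round(1),"y",np.percentile(p[:,1],[3,97]).round(1),len(p))
c=216
E
python3 chk.py
```

```text
[-0.1005  0.0362  0.0247] [-1.56 -3.2   6.08] [-0.275  0.169  0.053] 3.55
foot arm slope->angle 0.248 z at y=10 39.6 52
blank x [-78.8 -33.7] y [-21.  22.] 347
```

>>> {"fn": "send_rows", "kwargs": {"steps": [{"translation":[0,0.05,0.15],"delta_rot":[0,0,0],"jaw":6.0},{"translation":[0,0.05,0.25],"delta_rot":[0,0,0],"jaw":6.0},{"translation":[0,0.05,0.25],"delta_rot":[0,0,0],"jaw":6.0},{"translation":[0,0.05,0.25],"delta_rot":[0,0,0],"jaw":6.0},{"translation":[-0.4,0.05,0.25],"delta_rot":[0,0,0],"jaw":6.0},{"translation":[-0.8,0.05,0.25],"delta_rot":[0,0,0],"jaw":6.0},{"translation":[-1.2,0.05,0.25],"delta_rot":[0,0,0],"jaw":6.0},{"translation":[-1.5,0.05,0.25],"delta_rot":[0,0,0],"jaw":6.0}]}}

```text
time: 4.4
tool_pos: [0.5505, 0.1602, 0.0214]
tool_rot: [-0.002, 0.08, 0.997, 0.0]
contact_force: [-6.1, 0.8, 6.3]
gripper_width: 0.702
grasp_force: 3.7
```

```bash
python3 chk.py
```

```text
[-0.0875  0.0375  0.0214] [-6.09  0.83  6.26] [0.486 0.902 0.046] 4.4
foot arm slope->angle 0.365 z at y=10 43.1 47
blank x [-68.8 -27.9] y [-21.4  22. ] 295
```

>>> {"fn": "send_rows", "kwargs": {"steps": [{"translation":[-0.4,0,0],"delta_rot":[0,0,0],"jaw":6.0},{"translation":[-0.8,0,0],"delta_rot":[0,0,0],"jaw":6.0},{"translation":[-1.2,0,0],"delta_rot":[0,0,0],"jaw":6.0},{"translation":[-1.6,0,0],"delta_rot":[0,0,0],"jaw":6.0},{"translation":[-2.0,0,0],"delta_rot":[0,0,0],"jaw":6.0},{"translation":[-2.4,0,0],"delta_rot":[0,0,0],"jaw":6.0},{"translation":[-2.8,0,0],"delta_rot":[0,0,0],"jaw":6.0},{"translation":[-2.8,0,0],"delta_rot":[0,0,0],"jaw":6.0}]}}

```text
time: 5.25
tool_pos: [0.5788, 0.1558, 0.0215]
tool_rot: [-0.001, 0.08, 0.997, 0.0]
contact_force: [-3.9, 1.5, 5.0]
gripper_width: 0.702
grasp_force: 2.7
```

```bash
python3 chk.py
```

```text
[-0.0589  0.0377  0.0215] [-3.87  1.49  5.03] [0.498 0.596 0.073] 5.25
foot arm slope->angle 0.253 z at y=10 42.0 48
blank x [-40.7  -1.5] y [-22.3  22.3] 254
```

>>> {"fn": "send_rows", "kwargs": {"steps": [{"translation":[-0.4,0,0],"delta_rot":[0,0,0],"jaw":6.0},{"translation":[-0.8,0,0],"delta_rot":[0,0,0],"jaw":6.0},{"translation":[-1.2,0,0],"delta_rot":[0,0,0],"jaw":6.0},{"translation":[-1.5,0,0],"delta_rot":[0,0,0],"jaw":6.0},{"translation":[-1.8,0,0],"delta_rot":[0,0,0],"jaw":6.0},{"translation":[-2.0,0,0],"delta_rot":[0,0,0],"jaw":6.0},{"translation":[-2.1,0,0],"delta_rot":[0,0,0],"jaw":6.0},{"translation":[-2.1,0,0],"delta_rot":[0,0,0],"jaw":6.0}]}}

```text
time: 6.1
tool_pos: [0.5997, 0.1519, 0.0215]
tool_rot: [-0.001, 0.08, 0.997, -0.0]
contact_force: [-5.9, 1.8, 5.5]
gripper_width: 0.7
grasp_force: 3.9
```

```bash
python3 chk.py
```

```text
[-0.0377  0.0371  0.0215] [-5.92  1.75  5.49] [ 0.52   0.894 -0.041] 6.1
foot arm slope->angle 0.146 z at y=10 40.3 53
blank x [-19.8  21.8] y [-22.4  21.3] 224
```

>>> {"fn": "send_rows", "kwargs": {"steps": [{"translation":[-0.05,0,0.05],"delta_rot":[0,0,0],"jaw":6.0},{"translation":[-0.1,0,0.1],"delta_rot":[0,0,0],"jaw":6.0},{"translation":[-0.15,0,0.1],"delta_rot":[0,0,0],"jaw":6.0},{"translation":[-0.2,0,0.1],"delta_rot":[0,0,0],"jaw":6.0},{"translation":[-0.25,0,0.1],"delta_rot":[0,0,0],"jaw":6.0},{"translation":[-0.3,0,0.1],"delta_rot":[0,0,0],"jaw":6.0},{"translation":[-0.3,0,0.1],"delta_rot":[0,0,0],"jaw":6.0},{"translation":[-0.3,0,0.1],"delta_rot":[0,0,0],"jaw":6.0}]}}

```text
time: 6.95
tool_pos: [0.6, 0.1517, 0.0207]
tool_rot: [-0.005, 0.081, 0.997, -0.0]
contact_force: [-16.0, 2.6, 13.9]
gripper_width: 0.702
grasp_force: 8.8
```

```bash
python3 chk.py; python3 -c "
from h import *
w=grab_frame('scene'); s=dict(np.load('pics/side_last.npz'))
np.savez('pics/sc3.npz',**w)
cv2.imwrite('pics/c3.png',np.hstack([cv2.resize(s['pixels'][130:220,180:305],(390,280),interpolation=2),cv2.resize(w['pixels'][165:260,255:375],(390,280),interpolation=2)]))"
```

```text
[-0.0373  0.037   0.0207] [-16.04   2.62  13.92] [ 0.278  2.532 -0.264] 6.95
foot arm slope->angle 0.247 z at y=10 42.2 47
blank x [-19.   22.2] y [-22.6  21.3] 219
```

View pics/c3.png

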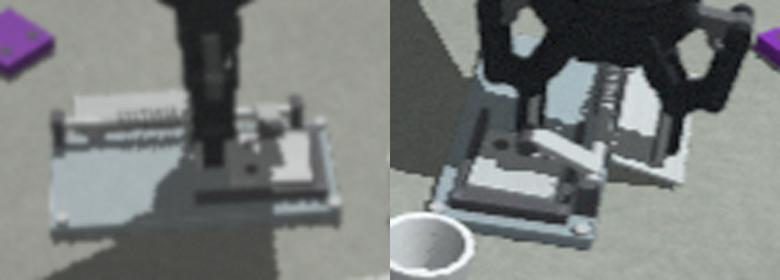

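The blank is home: the push force rose to 16 N with the tool stalled, and its far edge meets the stop bar. The foot is raised above it. I'll back the pusher off, then rise.

>>> {"fn": "send_rows", "kwargs": {"steps": [{"translation":[0.2,0,0],"delta_rot":[0,0,0],"jaw":6.0},{"translation":[0.5,0,0],"delta_rot":[0,0,0],"jaw":6.0},{"translation":[0.8,0,0],"delta_rot":[0,0,0],"jaw":6.0},{"translation":[0.8,0,0],"delta_rot":[0,0,0],"jaw":6.0},{"translation":[0.8,0,-0.3],"delta_rot":[0,0,0],"jaw":6.0},{"translation":[0.8,0,-0.6],"delta_rot":[0,0,0],"jaw":6.0},{"translation":[0.8,0,-1.0],"delta_rot":[0,0,0],"jaw":6.0},{"translation":[0.8,0,-1.5],"delta_rot":[0,0,0],"jaw":6.0}]}}

```text
time: 7.85
tool_pos: [0.5938, 0.1521, 0.0347]
tool_rot: [-0.002, 0.08, 0.997, -0.001]
contact_force: [0.3, 0.2, -0.5]
gripper_width: 0.704
grasp_force: 0.0
```

>>> {"fn": "send_rows", "kwargs": {"steps": [{"translation":[0,0,-1],"delta_rot":[0,0,0],"jaw":6.0},{"translation":[0,0,-2.5],"delta_rot":[0,0,0],"jaw":6.0},{"translation":[0,0,-4.5],"delta_rot":[0,0,0],"jaw":6.0},{"translation":[0,0,-7],"delta_rot":[0,0,0],"jaw":6.0},{"translation":[1,0,-9],"delta_rot":[0,0,0],"jaw":6.0},{"translation":[2,0,-11],"delta_rot":[0,0,0],"jaw":6.0},{"translation":[3,0,-12],"delta_rot":[0,0,0],"jaw":6.0},{"translation":[3,0,-12],"delta_rot":[0,0,0],"jaw":6.0}]}}

```text
time: 8.65
tool_pos: [0.5661, 0.1577, 0.1587]
tool_rot: [0.002, 0.08, 0.997, 0.0]
contact_force: [0.6, 0.4, -0.5]
gripper_width: 0.703
grasp_force: 0.0
```

```bash
python3 chk.py; python3 -c "
from h import *
w=grab_frame('wrist'); s=dict(np.load('pics/side_last.npz'))
cv2.imwrite('pics/c4.png',np.hstack([cv2.resize(s['pixels'][130:220,180:305],(390,290),interpolation=2),cv2.resize(w['pixels'],(390,290))]))"
```

```text
[-0.0717  0.0375  0.1587] [ 0.57  0.41 -0.51] [ 0.022 -0.007  0.022] 8.65
foot arm slope->angle 0.107 z at y=10 33.5 70
blank x [-26.3  21.2] y [-22.7  20.6] 327
```

View pics/c4.png

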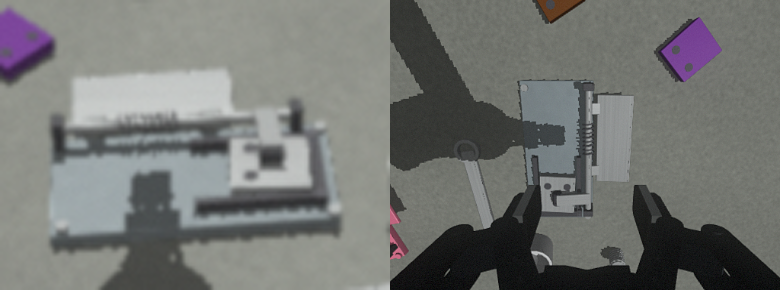

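The blank sits under the closed foot with the robot clear. I check the gap at the stop directly.

```bash
python3 - <<'E'
from h import *
f=grab_frame('wrist'); Q=infx(cloud(f))*1000; im=f['pixels']
# profile along the channel at y=-12 (clear of foot), sampled by depth
for y in (-15,-10,14):
    L=[]
    for x in np.arange(-40,42,1.5):
        m=(abs(Q[...,0]-x)<1)&(abs(Q[...,1]-y)<2)&(Q[...,2]<30)
        L.append(f"{x:.0f}:{np.median(Q[m][:,2]):.0f}/{im[m].mean():.0f}" if m.any() else f"{x:.0f}:-")
    print(y,' '.join(L))
m=(abs(Q[...,1]+10)<25)&(Q[...,0]<-130)&(Q[...,2]>7)&(Q[...,2]<13); print("base rear",np.percentile(Q[m][:,0],1) if m.any() else None)
cv2.imwrite('pics/c5.png',cv2.resize(im[225:300,165:275],(770,525),interpolation=2))
E
```

```text
-15 -40:10/126 -38:11/126 -37:11/125 -36:11/126 -34:11/126 -32:11/126 -31:11/127 -30:11/128 -28:15/76 -26:19/83 -25:23/143 -24:23/141 -22:23/142 -20:23/143 -19:23/132 -18:24/106 -16:23/99 -14:24/78 -13:24/76 -12:24/115 -10:24/133 -8:23/143 -7:23/141 -6:24/140 -4:24/141 -2:23/142 -1:23/143 0:23/140 2:23/142 4:23/141 5:23/141 6:23/142 8:23/140 10:23/141 11:23/140 12:23/141 14:23/141 16:24/142 17:23/140 18:24/142 20:24/143 22:23/138 23:23/105 24:20/64 26:19/68 28:19/72 29:20/71 30:19/69 32:19/90 34:19/104 35:- 36:- 38:- 40:- 41:-
-10 -40:11/127 -38:11/126 -37:11/127 -36:11/129 -34:11/128 -32:12/128 -31:12/128 -30:11/128 -28:15/82 -26:19/87 -25:23/147 -24:23/143 -22:24/144 -20:23/144 -19:23/134 -18:23/92 -16:24/72 -14:24/72 -13:24/71 -12:24/83 -10:24/119 -8:23/145 -7:24/144 -6:24/140 -4:24/143 -2:24/102 -1:24/118 0:24/122 2:23/134 4:23/124 5:24/141 6:24/141 8:23/143 10:24/144 11:23/143 12:23/144 14:23/142 16:23/144 17:23/143 18:24/144 20:24/145 22:23/138 23:23/132 24:- 26:19/67 28:20/71 29:19/72 30:20/72 32:20/89 34:19/103 35:- 36:- 38:- 40:- 41:-
14 -40:11/130 -38:11/129 -37:11/129 -36:11/128 -34:11/127 -32:11/127 -31:11/127 -30:11/128 -28:11/129 -26:15/84 -25:20/89 -24:23/142 -22:23/141 -20:23/140 -19:23/143 -18:24/122 -16:24/83 -14:23/73 -13:23/72 -12:24/77 -10:24/88 -8:24/82 -7:24/71 -6:24/72 -4:22/66 -2:- -1:- 0:- 2:- 4:- 5:- 6:- 8:- 10:- 11:- 12:- 14:23/141 16:23/141 17:23/142 18:23/142 20:23/142 22:24/146 23:23/142 24:23/141 26:20/66 28:20/69 29:19/72 30:19/74 32:20/95 34:19/107 35:- 36:- 38:- 40:- 41:-
base rear -219.3610712580524
```

View pics/c5.png

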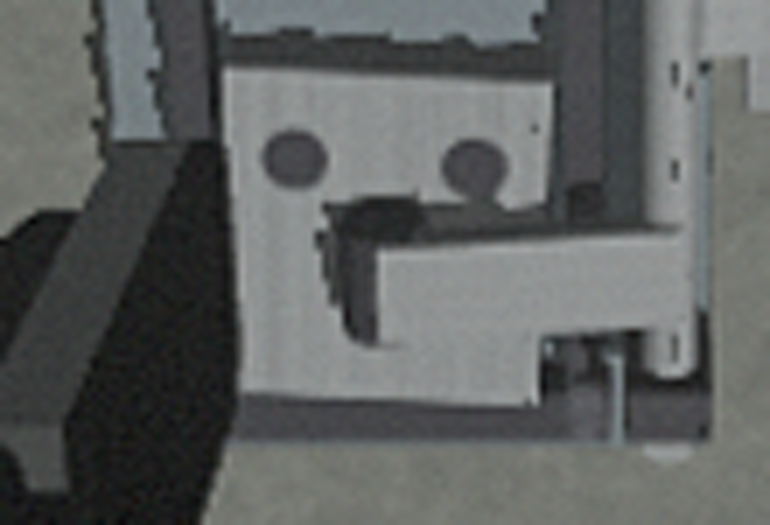

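The crop shows the blank's front edge (240,395)–(540,403) directly against the stop bar with no gap. The foot rests on the blank at about (380,225). The robot is clear, so I hand in.

```bash
python3 -c "
from plant import *
print(job_done())"
```

```text
the job is handed in; nothing more can be done
None
```

The job is handed in: the blank is home against the end stop with the clip closed on it and the arm clear, as the last pictures show; the hand-in call returned no verdict.

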